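Restock the empty pockets of a sloping picking rack

TASK

Two of the five pockets in the sloping blue rack are empty: fill each of them with one of the spare red cartons from the bench, set down gently (not dropped) so that it lies flat on the pocket's floor between the rails, lengthwise up the slope like the cartons already there. Leave the cartons already in the rack, the yellow box and the blue can where they are, and leave the third spare standing upright on the bench.

Things in the scene. Friction and masses are not known exactly. Their poses are not given: they have to be found in the camera images.
- rack: Fixed blue rack, 472 mm wide (y), 140 mm deep; origin on the bench under its centre, x away from the picker (low front at -x), turned in yaw only. A level 16 mm steel bar along y hangs over the pockets (centre at x = 45, z = 264 mm) on posts at y = +-228 mm; it blocks a gripper coming straight down, so come in square to the slope.
- tray: The rack's fixed tray, 138 x 470 mm, sloping 25 deg. Origin mid-floor, 100 mm above the rack's origin; x up the slope, y along the row, z square out of the floor. Five black-floored pockets at 88 mm spacing, each 114 (x) x 56 (y) mm inside, between 4 mm thick steel rails and blue lips 12 mm high.
- pocket_1 (a point): Middle of the floor of pocket 1, at y = -176 mm in the tray's frame; axes as the tray's. The pocket may be empty or hold a red carton.
- pocket_2 (a point): Middle of the floor of pocket 2, at y = -88 mm in the tray's frame; axes as the tray's. The pocket may be empty or hold a red carton.
- pocket_3 (a point): Middle of the floor of pocket 3, at y = 0 mm in the tray's frame; axes as the tray's. The pocket may be empty or hold a red carton.
- pocket_4 (a point): Middle of the floor of pocket 4, at y = 88 mm in the tray's frame; axes as the tray's. The pocket may be empty or hold a red carton.
- pocket_5 (a point): Middle of the floor of pocket 5, at y = 176 mm in the tray's frame; axes as the tray's. The pocket may be empty or hold a red carton.
- carton_a: One of six identical rigid red cartons, 100 (x) x 44 (y) x 52 (z) mm, 0.2-0.4 kg, white stripe on top, white square on one end. Origin at the centre of its underside, x along its length, z out of its top. At the start three of the six lie in pockets of the tray (x up the slope, top outward) and three stand level on the bench as spares.
- carton_b: One of six identical rigid red cartons, 100 (x) x 44 (y) x 52 (z) mm, 0.2-0.4 kg, white stripe on top, white square on one end. Origin at the centre of its underside, x along its length, z out of its top. At the start three of the six lie in pockets of the tray (x up the slope, top outward) and three stand level on the bench as spares.
- carton_c: One of six identical rigid red cartons, 100 (x) x 44 (y) x 52 (z) mm, 0.2-0.4 kg, white stripe on top, white square on one end. Origin at the centre of its underside, x along its length, z out of its top. At the start three of the six lie in pockets of the tray (x up the slope, top outward) and three stand level on the bench as spares.
- carton_d: One of six identical rigid red cartons, 100 (x) x 44 (y) x 52 (z) mm, 0.2-0.4 kg, white stripe on top, white square on one end. Origin at the centre of its underside, x along its length, z out of its top. At the start three of the six lie in pockets of the tray (x up the slope, top outward) and three stand level on the bench as spares.
- carton_e: One of six identical rigid red cartons, 100 (x) x 44 (y) x 52 (z) mm, 0.2-0.4 kg, white stripe on top, white square on one end. Origin at the centre of its underside, x along its length, z out of its top. At the start three of the six lie in pockets of the tray (x up the slope, top outward) and three stand level on the bench as spares.
- carton_f: One of six identical rigid red cartons, 100 (x) x 44 (y) x 52 (z) mm, 0.2-0.4 kg, white stripe on top, white square on one end. Origin at the centre of its underside, x along its length, z out of its top. At the start three of the six lie in pockets of the tray (x up the slope, top outward) and three stand level on the bench as spares.
- yellow_box: Yellow box, 70 x 50 x 60 mm, among the spares; origin at the centre of its underside. Not wanted; leave it alone.
- spray_can: Upright blue can, 56 mm diameter, 150 mm tall, among the spares; origin at the centre of its underside. Leave it alone.
Mind the look-alikes: they are no part of the job. Leave any green or turquoise look-alike of the carton_f alone.

How it is judged:
By the outcome, as a careful person would: the job done as asked, in the order asked, and still so for the second after the job is handed in, with the robot touching nothing.
It also fails if it takes over 72 s, if anything falls off the work surface, if the arm or the gripper's body presses on something with over 40 N, if the wrist force passes 120 N, or if a joint passes its speed limit or range.

ROBOT

A 6-joint arm with a two-finger parallel gripper is mounted at the origin on the work surface. World frame = base frame: x ahead of the robot, y to its left, z up, the work surface at z = 0. Lengths are in mm, angles in rad, forces in N, time in s.
With the tool pointing down it reaches from about 375 to 975 mm from the base axis. Payload 3.8 kg.
Tool frame: the origin (TCP) lies midway between the tips of the shut fingers; the grasp point (between the pads) lies 19 mm behind it; z points along the fingers, y is the line along which they close (so a half turn about z gives the same grasp; the last joint's range is limited). The gripper opens to 85 mm and grips with 20 to 120 N. Pads are 22 mm wide; open, the fingers measure 114 mm over their backs; the gripper's body (76 mm by 85 mm) begins 54 mm behind the grasp point. The pads swing forward as they close: fully open they stand 13 mm farther back than shut.
Start: joints at [1.275, 0.264, 1.604, -0, 1.274, -0.037], TCP at [172.744, 652.516, 231.28] pointing down, gripper open.
Joint ranges: [-2.63, 2.63], [-0.94, 2.18], [0.31, 2.57], [-1.31, 4.45], [0, 2.66], [-2.55, 2.55]. Speed limits (rad/s): [2.57, 2.57, 3.14, 3.14, 3.14, 3.14].

INTERFACE

Orientations are given as a 3x3 rotation matrix whose columns are the frame's x, y, z axes.
In Python, from workcell import r gives the robot as it stands. The module is installed in compiled form; this text tells all that it offers.
- The arm moves only by the tool move_arm, never from a script. Its argument "motion" is a list of rows, each a list of 5 numbers: the shift along the tool's x, y, z each as a share of 1 m, from -1 to 1, then the turn about the tool's z as a share of 45 degrees, from -1 to 1, then the opening, from -1 (shut) to 1 (fully open). A call has exactly 8 rows; each row is the pose to reach, as a shift and turn from the pose commanded when the call began, along the tool's axes at that moment; what a row does not reach only later rows make up. A row lasts 1/8 s, in which the tool goes at most 62.5 mm and 10.7 degrees, less where a joint would pass 70% of its speed; a pose out of reach is approached as far as the arm can. A call with a number of a shift or a turn outside -1 to 1 is refused whole. A call with a gripper value outside its range is refused whole. The fingers move at their own pace and stop on an object; the grip force is fixed at half the most. Time passes only in rows, so rows that repeat a pose let the fingers close, or fill a call up. It gives the time, the measured TCP pose, the force, the opening and the grip force at its end, in the units of the state.
- r.get_state(): the state, without advancing time (a new reading comes with each control period).
- r.snapshot(name): name is "scene" or "top" or "wrist"; returns a dict with "color" (480x640x3 uint8, blue, green, red), "camera_matrix" (3x3 intrinsics, pixels), "cam_to_world" (4x4, takes a point from camera to world coordinates). Camera axes: x right, y up, looking along -z (the intrinsics and any distortion apply to the point x, -y, -z); pixel columns grow to the right and rows downward; lengths in mm; the calibration is good to about 2 mm. The wrist camera is an equidistant fisheye: a pixel r from the principal point sees the ray r / f radians off the axis. A picture is of the moment at which its call begins. There is no depth.
- r.job_done(): hands the job in; it is judged then, once.
The state is a dict: "time_s": time; "joint_positions": joint angles; "joint_vel": joint speeds; "effort": joint torques, N m; "tool_pos": TCP position; "eef_rot": TCP orientation; "ft_force": force on the tool from outside, world axes, zero at the start; "moment": the same for the moment, N m; "grip_width": opening from 0.0 (shut) to 1.0 (fully open); "gripper_force": force on a finger pad.
Only numpy, scipy, OpenCV 4.12 (cv2) and the standard library are available. Lean on these libraries where they do the work, as an engineer would, in place of code of your own. Each camera call takes 0.05 s, during which the arm holds its last target. There are 200 camera calls.

## Working session

There is one attempt and no reset: what is moved stays moved. The work goes in short steps, Python scripts to look and compute and a tool call to move; the robot and the scene stay as the last step left them, time stands still between calls to the robot, and variables do not carry over. Pictures are saved under pics/ and viewed, at most 10 in all, crops included, and the job is handed in when it is done.

Besides the shell and the picture viewer there is one more tool, called after ">>>" as a command line: name --pt "numbers of a row" for each row, then --argument value for the rest. move_arm: Moves the arm, as the interface text tells. Shift numbers are shares of 1 m and turn numbers shares of 45 degrees, none past 1 either way. Its arguments: {"type":"object","properties":{"motion":{"type":"array"}},"required":["motion"]}

```bash
mkdir -p pics
python3 - <<'E'
from workcell import r
import cv2,pickle
s=r.get_state();print(s)
d={}
for n in("scene","top","wrist"):
    d[n]=r.snapshot(n);cv2.imwrite(f"pics/{n}0.png",d[n]["color"]);print(n,d[n]["camera_matrix"].round(1).tolist(),d[n]["cam_to_world"].round(3).tolist(), [k for k in d[n]])
pickle.dump(d,open("d0.pkl","wb"))
E
```

```text
{'time_s': 0.0, 'joint_positions': array([ 1.27510954e+00,  2.64756452e-01,  1.60542029e+00,  2.96532342e-05,
        1.27372220e+00, -3.69052545e-02]), 'joint_vel': array([ 7.45822775e-05, -2.87997111e-03,  8.71360987e-05,  3.91078925e-04,
        6.51676032e-04, -8.38075121e-04]), 'effort': array([-1.46723665e-03, -5.15123212e+01, -3.67310822e+01, -1.33229819e-04,
        1.29153611e-02,  2.33404506e-05]), 'tool_pos': array([172.50784421, 651.79571139, 229.93483508]), 'eef_rot': array([[-9.66700236e-01,  2.55910462e-01, -6.99169290e-04],
       [ 2.55911392e-01,  9.66697744e-01, -2.19793888e-03],
       [ 1.13409820e-04, -2.30367342e-03, -9.99997340e-01]]), 'ft_force': array([0.1455195 , 0.02117083, 0.69636387]), 'moment': array([-0.01301676,  0.01355572,  0.03908727]), 'gripper_force': 0.0, 'grip_width': 0.9969777063144836}
scene [[472.1, 0.0, 312.9], [0.0, 472.1, 243.2], [0.0, 0.0, 1.0]] [[-0.774, -0.359, 0.522, 1029.868], [0.633, -0.41, 0.656, 662.117], [-0.021, 0.838, 0.545, 689.431], [0.0, 0.0, 0.0, 1.0]] ['color', 'camera_matrix', 'cam_to_world']
top [[462.1, 0.0, 319.6], [0.0, 462.1, 237.6], [0.0, 0.0, 1.0]] [[0.023, 0.996, -0.086, 365.707], [-1.0, 0.023, -0.003, -110.402], [-0.001, 0.086, 0.996, 1025.153], [0.0, 0.0, 0.0, 1.0]] ['color', 'camera_matrix', 'cam_to_world']
wrist [[371.6, 0.0, 313.6], [0.0, 371.6, 241.2], [0.0, 0.0, 1.0]] [[0.256, -0.922, -0.29, 98.26], [0.967, 0.244, 0.079, 671.699], [-0.002, -0.301, 0.954, 374.482], [0.0, 0.0, 0.0, 1.0]] ['color', 'camera_matrix', 'cam_to_world']
```

View pics/top0.png

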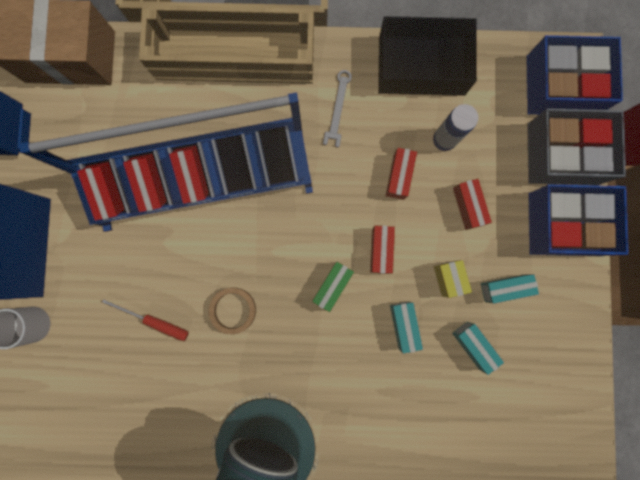

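View pics/scene0.png

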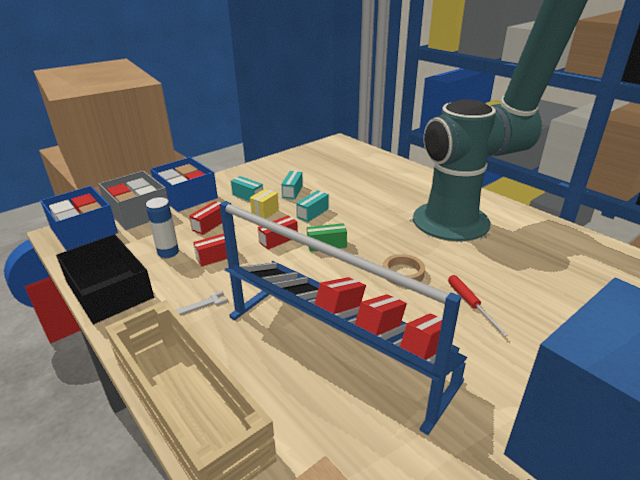

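Run:
```python
import cv2,numpy as np
a=cv2.imread("pics/top0.png");b=cv2.imread("pics/scene0.png")
cv2.imwrite("pics/c1.png",cv2.resize(a[85:240,10:330],None,fx=2.5,fy=2.5,interpolation=2)[:, :800])
cv2.imwrite("pics/c2.png",cv2.resize(a[140:300,340:510],None,fx=3.5,fy=3.5,interpolation=2))
cv2.imwrite("pics/c3.png",cv2.resize(b[195:435,210:480],None,fx=2.5,fy=2.5,interpolation=2))
```

```text
(no output)
```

View pics/c1.png

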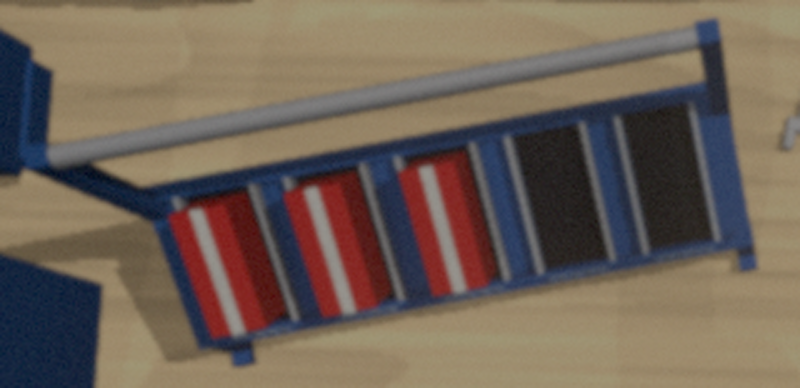

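View pics/c2.png

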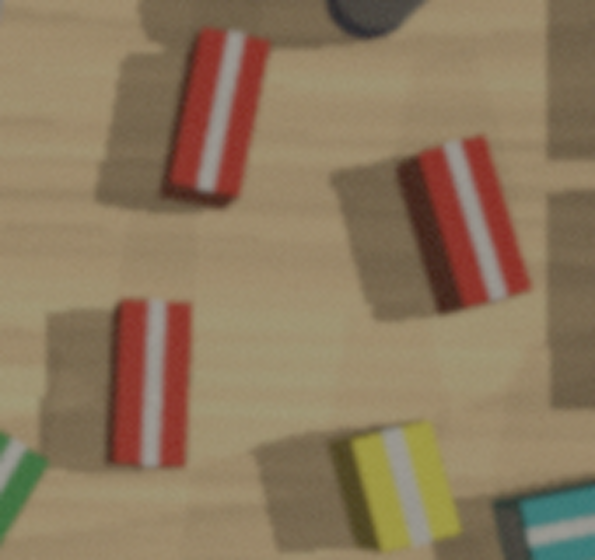

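View pics/c3.png

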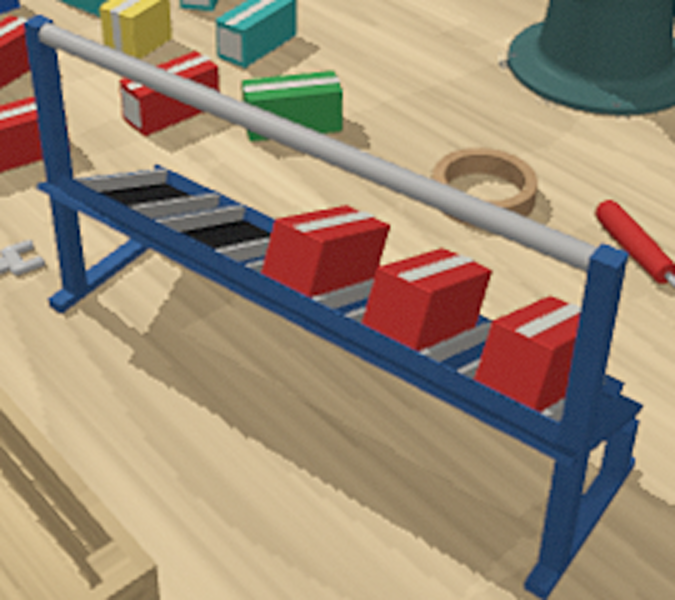

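```bash
cat > h.py <<'E'
import numpy as np,cv2
from scipy.optimize import minimize,least_squares
def proj(P,s):
    T=np.linalg.inv(s["cam_to_world"]);c=(T[:3,:3]@np.atleast_2d(P).T).T+T[:3,3]
    c=c*[1,-1,-1];K=s["camera_matrix"];q=c@K.T;return q[:,:2]/q[:,2:]
def Rz(a):c,s=np.cos(a),np.sin(a);return np.array([[c,-s,0],[s,c,0],[0,0,1]])
t=np.radians(25);Rs=np.array([[np.cos(t),0,-np.sin(t)],[0,1,0],[np.sin(t),0,np.cos(t)]])
def tray(p,P):  # p=x,y,yaw of rack; P in tray frame
    return (Rz(p[2])@(Rs@np.atleast_2d(P).T+np.array([[0],[0],[100]]))).T+[p[0],p[1],0]
def rack(p,P):return (Rz(p[2])@np.atleast_2d(P).T).T+[p[0],p[1],0]
def back(uv,s,z):
    K=s["camera_matrix"];d=np.linalg.inv(K)@[uv[0],uv[1],1];d=s["cam_to_world"][:3,:3]@(d*[1,-1,-1]);o=s["cam_to_world"][:3,3]
    return o+d*(z-o[2])/d[2]
box=np.array([[x,y,z] for x in(-50,50) for y in(-22,22) for z in(0,52)],float)
E
python3 - <<'E'
from h import *
import pickle
d=pickle.load(open("d0.pkl","rb"));top,sc=d["top"],d["scene"]
def redmask(img):
    b,g,r=[img[...,i].astype(int) for i in range(3)]
    return ((r>1.8*g)&(r>1.8*b)&(r>30)).astype(np.uint8)
m=redmask(top["color"]);m2=redmask(sc["color"])
def fill(m,uv,win):
    w=np.zeros_like(m);u,v=map(int,uv);w[v-win:v+win,u-win:u+win]=m[v-win:v+win,u-win:u+win]
    return cv2.morphologyEx(w,cv2.MORPH_CLOSE,np.ones((7,7)))
def cost(p,M,s):
    P=rack(p,box);h=cv2.convexHull(proj(P,s).astype(np.float32))
    S=8;o=M["o"];I=np.zeros((M["m"].shape),np.uint8)
    cv2.fillConvexPoly(I,np.round((h-o)*S).astype(np.int32),1)
    return (I!=M["m"]).mean()
for n,uv in dict(A=(402,173),B=(473,204),C=(383,249)).items():
    f=fill(m,uv,33 if n!="x" else 0);u,v=uv;o=np.array([u-40,v-40],np.float32)
    M=dict(o=o+0,m=cv2.resize(f[v-40:v+40,u-40:u+40].astype(np.float32),None,fx=8,fy=8,interpolation=1).__gt__(.5).astype(np.uint8));M["o"]=o-0.5+0
    x=back(uv,top,26);best=min((minimize(cost,[x[0],x[1],y],args=(M,top),method="Nelder-Mead",options=dict(initial_simplex=[[x[0],x[1],y],[x[0]+10,x[1],y],[x[0],x[1]+10,y],[x[0],x[1],y+.25]])) for y in(-.3,0,.3)),key=lambda r:r.fun)
    print(n,best.x.round(3),round(best.fun,4),"mask",M["m"].mean().round(3),"radius",np.hypot(*best.x[:2]).round(), "scene px",proj(rack(best.x,[[0,0,26]]),sc).round())
# rack
C=lambda u,v:(10+u/2.5,85+v/2.5)
pk=[[C(515,137),C(580,125),C(610,262),C(545,272)],[C(622,118),C(690,105),C(716,240),C(650,250)]]
pred=[]
obs=[np.mean(q,0) for q in pk];bar=[C(48,157),C(695,38)]
def f(p):
    e=[proj(tray(p,[[0,y,0]]),top)[0]-o for y,o in zip((-88,-176),obs)]
    e+=[proj(rack(p,[[45,y,264]]),top)[0]-o for y,o in zip((221,-221),bar)]
    # scene bar ends
    e+=[proj(rack(p,[[45,y,264]]),sc)[0]-o for y,o in zip((220,-220),((210+593/2.5,195+252/2.5),(210+45/2.5,195+33/2.5)))]
    return np.ravel(e)
x0=back(obs[0],top,100);q=least_squares(f,[x0[0]-20,x0[1]+88,-.15]);print(q.x.round(3),f(q.x).round(1))
pickle.dump(q.x,open("rack.pkl","wb"))
# overlay
a=cv2.resize(top["color"],None,fx=2.5,fy=2.5,interpolation=2)
b=cv2.resize(sc["color"],None,fx=2.5,fy=2.5,interpolation=2)
for im,s in((a,top),(b,sc)):
    for y in(-176,-88,0,88,176):
        cv2.polylines(im,[np.int32((proj(tray(q.x,[[-57,y-28,0],[57,y-28,0],[57,y+28,0],[-57,y+28,0]]),s)+.5)*2.5)],1,(0,255,0))
    cv2.polylines(im,[np.int32((proj(tray(q.x,[[-69,-235,0],[69,-235,0],[69,235,0],[-69,235,0]]),s)+.5)*2.5)],1,(255,255,0))
cv2.imwrite("pics/ov.png",np.vstack([a[212:600,25:825],np.zeros((2,800,3),np.uint8)])[:600]);cv2.imwrite("pics/ov2.png",np.hstack([b[488:1088,525:1200]]))
E
```

```text
A [ 5.97467e+02 -2.81501e+02 -2.43000e-01] 0.032 mask 0.147 radius 660.0 scene px [[215. 249.]]
B [ 5.32584e+02 -4.37236e+02  3.35000e-01] 0.0495 mask 0.159 radius 689.0 scene px [[208. 217.]]
C [ 4.29356e+02 -2.41158e+02  5.00000e-03] 0.059 mask 0.116 radius 492.0 scene px [[278. 232.]]
[5.72731e+02 1.55911e+02 2.17000e-01] [-0.6 -0.5 -1.  -0.4  1.6  1.4  0.9 -0.1 -0.2  1.9  0.7 -0.3]
```

View pics/ov.png

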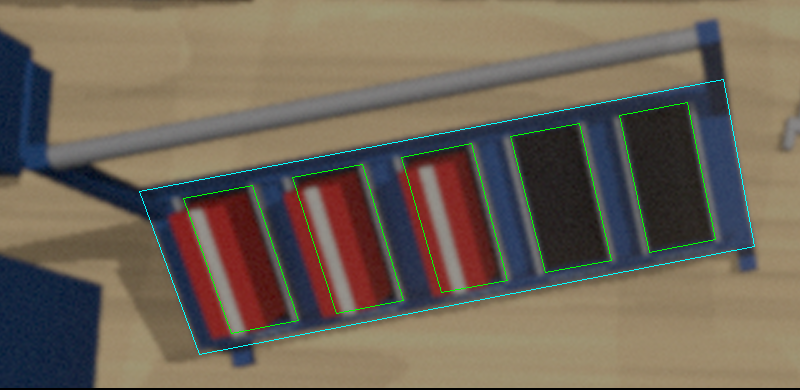

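Run:
```python
from h import *
import pickle
d=pickle.load(open("d0.pkl","rb"));top,sc=d["top"],d["scene"];rp=pickle.load(open("rack.pkl","rb"))
img=top["color"].astype(int);mn=img.min(2)
cart={}
for n,(uv,y0) in dict(A=((402,173),-.24),B=((473,204),.3),C=((383,249),0)).items():
    u,v=uv;W=27
    I=img[v-W:v+W,u-W:u+W];b,g,rr=I[...,0],I[...,1],I[...,2]
    red=(rr>1.7*g)&(rr>1.7*b)&(rr>35)
    # stripe: greyish bright pixels inside the hull of the red
    hull=cv2.convexHull(np.argwhere(cv2.morphologyEx(red.astype(np.uint8),cv2.MORPH_OPEN,np.ones((3,3))))[:,::-1].astype(np.int32))
    H=np.zeros(red.shape,np.uint8);cv2.fillConvexPoly(H,hull,1)
    st=(H>0)&(g>100)&(b>.8*rr)
    k,l,ss,_=cv2.connectedComponentsWithStats(st.astype(np.uint8));j=1+ss[1:,4].argmax();yx=np.argwhere(l==j)
    P=np.array([back((q[1]+u-W,q[0]+v-W),top,52) for q in yx])
    c=P.mean(0);_,_,vt=np.linalg.svd(P[:,:2]-c[:2]);a=vt[0]*np.sign(vt[0][0]);L=np.ptp((P[:,:2]-c[:2])@a);w=np.ptp((P[:,:2]-c[:2])@vt[1])
    mid=((P[:,:2]-c[:2])@a);c=c[:2]+a*(mid.max()+mid.min())/2
    p=[c[0],c[1],np.arctan2(a[1],a[0])];cart[n]=p
    print(n,np.round(p,3),"L",L.round(1),"w",w.round(1),len(P))
    for e in(51,-51):
        q=proj(rack(p,[[e,0,26]]),sc)[0].astype(int);print("  end",e,q,sc["color"][q[1]-1:q[1]+2,q[0]-1:q[0]+2].mean((0,1)).round())
pickle.dump(cart,open("cart.pkl","wb"))
for y in(0,88,176):
    for P in([[50,y,26]],[[-50,y,26]]):
        for s in(sc,top):
            q=proj(tray(rp,P),s)[0].astype(int);print(y,P,q,s["color"][q[1]-1:q[1]+2,q[0]-1:q[0]+2].mean((0,1)).round())
b=cv2.resize(sc["color"][180:300,170:320],None,fx=5,fy=5,interpolation=2);cv2.imwrite("pics/c4.png",b)
print("pockets 2,1 floor",tray(rp,[[0,-88,0],[0,-176,0]]).round(1))
```

```text
A [ 5.95902e+02 -2.81228e+02 -1.89000e-01] L 100.5 w 8.7 186
  end 51 [196 254] [138. 153. 158.]
  end -51 [234 242] [89. 54. 27.]
B [ 5.31708e+02 -4.36442e+02  2.90000e-01] L 97.7 w 8.7 187
  end 51 [195 225] [131. 141. 144.]
  end -51 [221 210] [92. 59. 45.]
C [ 4.28712e+02 -2.42050e+02 -3.80000e-02] L 97.7 w 8.5 189
  end 51 [261 238] [129. 136. 139.]
  end -51 [293 225] [ 28.  31. 124.]
0 [[50, 0, 26]] [325 299] [ 41.  44. 163.]
0 [[50, 0, 26]] [182 150] [ 57.  61. 103.]
0 [[-50, 0, 26]] [353 291] [ 28.  30. 120.]
0 [[-50, 0, 26]] [196 198] [ 82.  87. 137.]
88 [[50, 88, 26]] [367 319] [ 41.  44. 163.]
88 [[50, 88, 26]] [137 158] [38. 40. 94.]
88 [[-50, 88, 26]] [392 309] [ 31.  33. 126.]
88 [[-50, 88, 26]] [153 207] [ 58.  60. 131.]
176 [[50, 176, 26]] [414 341] [ 41.  44. 163.]
176 [[50, 176, 26]] [ 92 167] [ 30.  33. 103.]
176 [[-50, 176, 26]] [436 329] [ 48.  51. 183.]
176 [[-50, 176, 26]] [110 215] [ 38.  40. 129.]
pockets 2,1 floor [[591.6  70.  100. ]
 [610.5 -16.  100. ]]
```

View pics/c4.png

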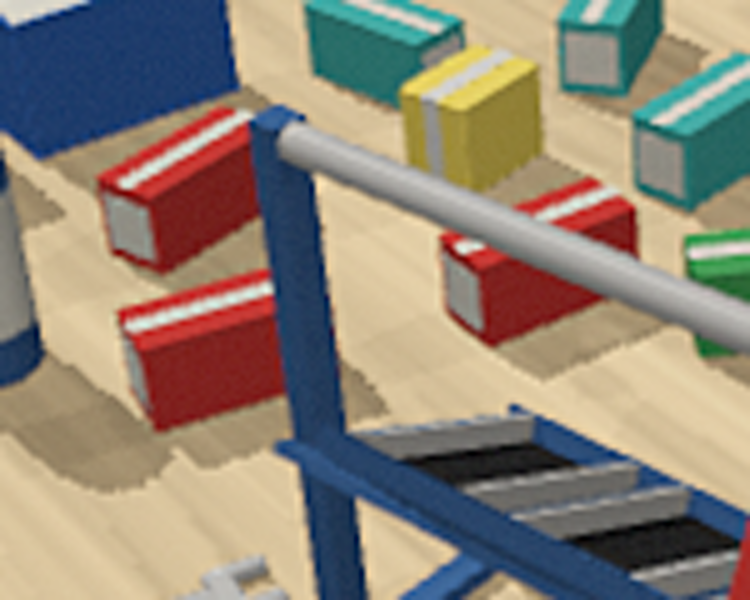

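>>> move_arm --pt "0 0 -0.19 0.25 1" --pt "0 0 -0.19 0.5 1" --pt "0 0 -0.19 0.75 1" --pt "-0.33 -0.4 -0.19 1 1" --pt "-0.33 -0.4 -0.19 1 1" --pt "-0.33 -0.4 -0.19 1 1" --pt "-0.33 -0.4 -0.19 1 1" --pt "-0.33 -0.4 -0.19 1 1"

```text
time_s: 1.15
tool_pos: [303.6, 366.6, 420.0]
eef_rot: [[-0.503, 0.864, 0.0], [0.864, 0.503, -0.0], [-0.0, 0.0, -1.0]]
ft_force: [1.5, 0.2, -0.4]
grip_width: 0.995
gripper_force: 0.0
```

```bash
cat > go.py <<'E'
# usage: go.py x y z yang_deg : TCP target in world, angle of tool y axis; prints shifts in tool axes (m) and turn in 45deg shares
import sys,numpy as np
from workcell import r
s=r.get_state();R=s["eef_rot"];p=s["tool_pos"]
x,y,z,a=map(float,sys.argv[1:])
c=np.degrees(np.arctan2(R[1,1],R[0,1]));d=-((a-c+180)%360-180)
print("t",s["time_s"],"pos",p.round(1),"yang",c.round(1),"j",s["joint_positions"].round(2),"F",s["ft_force"].round(1),"grip",round(s["grip_width"]*85,1))
print("shift",(R.T@(np.array([x,y,z])-p)/1000).round(4),"turn",round(d/45,3), "tilt",R[2].round(3))
E
python3 go.py 595.9 -281.2 430 -100.8
python3 - <<'E'
from h import *
import pickle
d=pickle.load(open("d0.pkl","rb"));rp=pickle.load(open("rack.pkl","rb"))
for x in(57,-57):
  for y in(-58,-118):
    print(x,y,[((proj(tray(rp,[[x,y,h]]),d["scene"])[0]-[170,180])*5).round().tolist() for h in(0,12,20,28)])
E
```

```text
t 1.15 pos [303.6 366.6 420. ] yang 30.2 j [ 0.83 -0.18  1.73 -0.    1.59  0.3 ] F [ 1.5  0.2 -0.4] grip 84.5
shift [-0.7069 -0.0733 -0.0098] turn 2.911 tilt [-0.  0. -1.]
57 -58 [[626.0, 602.0], [634.0, 572.0], [639.0, 552.0], [644.0, 532.0]]
57 -118 [[507.0, 542.0], [514.0, 513.0], [519.0, 493.0], [523.0, 474.0]]
-57 -58 [[793.0, 563.0], [800.0, 535.0], [805.0, 517.0], [810.0, 499.0]]
-57 -118 [[680.0, 509.0], [686.0, 483.0], [691.0, 465.0], [695.0, 447.0]]
```

>>> move_arm --pt "-0.35 -0.037 -0.01 1 1" --pt "-0.35 -0.037 -0.01 1 1" --pt "-0.35 -0.037 -0.01 1 1" --pt "-0.35 -0.037 -0.01 1 1" --pt "-0.5 -0.052 -0.01 1 1" --pt "-0.5 -0.052 -0.01 1 1" --pt "-0.5 -0.052 -0.01 1 1" --pt "-0.5 -0.052 -0.01 1 1"

```text
time_s: 2.15
tool_pos: [508.8, -89.3, 430.1]
eef_rot: [[0.256, 0.967, 0.0], [0.967, -0.256, 0.0], [0.0, 0.0, -1.0]]
ft_force: [0.9, 0.5, 0.1]
grip_width: 1.0
gripper_force: 0.0
```

```bash
python3 go.py 595.9 -281.2 300 -100.8
```

```text
t 2.15 pos [508.8 -89.3 430.1] yang -14.9 j [-0.22 -0.1   1.64  0.    1.6   0.04] F [0.9 0.5 0.1] grip 85.0
shift [-0.1632  0.1334  0.1301] turn 1.91 tilt [ 0.  0. -1.]
```

>>> move_arm --pt "-0.163 0.133 0.13 1 1" --pt "-0.163 0.133 0.13 1 1" --pt "-0.163 0.133 0.13 1 1" --pt "-0.163 0.133 0.13 1 1" --pt "-0.163 0.133 0.13 1 1" --pt "-0.163 0.133 0.13 1 1" --pt "-0.163 0.133 0.13 1 1" --pt "-0.163 0.133 0.13 1 1"

```text
time_s: 3.15
tool_pos: [595.8, -277.9, 302.4]
eef_rot: [[0.864, 0.504, 0.003], [0.504, -0.864, -0.001], [0.002, 0.003, -1.0]]
ft_force: [0.2, 0.1, 0.5]
grip_width: 0.999
gripper_force: 0.0
```

```bash
python3 go.py 595.9 -281.2 250 -100.8
```

```text
t 3.15 pos [ 595.8 -277.9  302.4] yang -59.7 j [-0.47  0.2   1.56  0.    1.39  0.57] F [0.2 0.1 0.5] grip 84.9
shift [-0.0016  0.0028  0.0524] turn 0.913 tilt [ 0.002  0.003 -1.   ]
```

>>> move_arm --pt "0 0 0.08 0.913 1" --pt "0 0 0.08 0.913 1" --pt "0 0 0.08 0.913 1" --pt "0 0 0.08 0.913 1" --pt "0 0 0.08 0.913 1" --pt "0 0 0.08 0.913 1" --pt "0 0 0.08 0.913 1" --pt "0 0 0.08 0.913 1"

```text
time_s: 4.15
tool_pos: [595.3, -278.8, 220.4]
eef_rot: [[0.982, -0.189, 0.0], [-0.189, -0.982, -0.0], [0.0, 0.0, -1.0]]
ft_force: [-0.3, 0.1, 1.1]
grip_width: 1.002
gripper_force: 0.0
```

```bash
cat > wr.py <<'E'
# wrist view: find the red carton's top stripe, project to z=52
import sys
from h import *
from workcell import r
s=r.snapshot("wrist");img=s["color"];name=sys.argv[1];cv2.imwrite(f"pics/{name}.png",img);z=float(sys.argv[2])
K=s["camera_matrix"];T=s["cam_to_world"]
def fback(P):
    d=(P-K[:2,2])/K[0,0];th=np.linalg.norm(d,axis=1);u=d/th[:,None]
    ray=np.c_[np.sin(th)*u[:,0],-np.sin(th)*u[:,1],-np.cos(th)]@T[:3,:3].T
    return T[:3,3]+ray*((z-T[2,3])/ray[:,2])[:,None]
I=img.astype(int);b,g,rr=I[...,0],I[...,1],I[...,2]
red=((rr>1.7*g)&(rr>1.7*b)&(rr>35)).astype(np.uint8)
k,l,ss,cc=cv2.connectedComponentsWithStats(cv2.dilate(red,np.ones((3,3))))
near=r.get_state()["tool_pos"][:2]
st=((g>95)&(b>.8*rr)).astype(np.uint8)
k,l,ss,cc=cv2.connectedComponentsWithStats(st)
for j in range(1,k):
    if ss[j,4]<60: continue
    P=fback(np.argwhere(l==j)[:,::-1].astype(float))[:,:2];c=P.mean(0)
    _,_,vt=np.linalg.svd(P-c,full_matrices=False);q=(P-c)@vt.T;L=np.ptp(q,axis=0)
    if 60<L[0]<140 and L[1]<25:
        c=c+vt[0]*(q[:,0].max()+q[:,0].min())/2+vt[1]*(q[:,1].max()+q[:,1].min())/2
        print("px",cc[j].round(),"c",c.round(1),"yaw",np.degrees(np.arctan(vt[0][1]/vt[0][0])).round(1),"LxW",L.round(1))
E
python3 wr.py w1 52;python3 go.py 595.9 -281.2 110 -100.8
```

```text
px [621.  38.] c [ 736.7 -644.1] yaw -89.8 LxW [64.8  3.5]
px [314. 212.] c [ 597.4 -279.5] yaw -10.6 LxW [100.3   9.1]
px [485. 247.] c [ 533.4 -435.7] yaw 16.6 LxW [100.7   9.6]
px [ 34. 250.] c [622.6  31.1] yaw 37.8 LxW [78.1  5.8]
px [307. 373.] c [ 429.5 -240.4] yaw -2.0 LxW [101.    9.6]
t 4.2 pos [ 595.3 -278.8  220.3] yang -100.9 j [-0.48  0.24  1.66  0.    1.25  1.28] F [0.7 0.7 0.2] grip 84.7
shift [0.001  0.0022 0.1103] turn -0.002 tilt [ 0. -0. -1.]
```

View pics/w1.png

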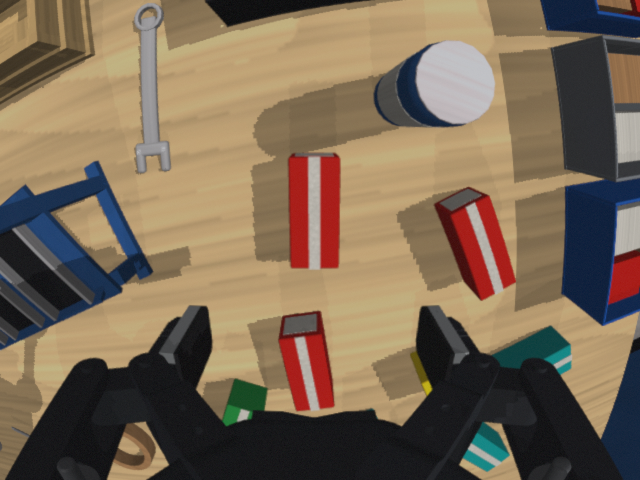

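>>> move_arm --pt "0.014 0 0.06 0 1" --pt "0.014 0 0.12 0 1" --pt "0.014 0 0.165 0 1" --pt "0.014 0 0.19 0 1" --pt "0.014 0 0.202 0 1" --pt "0.014 0 0.202 0 1" --pt "0.014 0 0.202 0 0.3" --pt "0.014 0 0.202 0 -1"

```text
time_s: 5.2
tool_pos: [610.4, -282.2, 20.2]
eef_rot: [[0.982, -0.189, 0.003], [-0.189, -0.982, -0.001], [0.003, 0.001, -1.0]]
ft_force: [0.2, 0.3, 0.1]
grip_width: 0.607
gripper_force: 0.0
```

>>> move_arm --pt "0 0 0 0 -1" --pt "0 0 0 0 -1" --pt "0 0 0 0 -1" --pt "0 0 0 0 -1" --pt "0 0 0 0 -1" --pt "0 0 0 0 -1" --pt "0 0 -0.03 0 -1" --pt "0 0 -0.03 0 -1"

```text
time_s: 6.2
tool_pos: [610.8, -282.4, 50.3]
eef_rot: [[0.982, -0.189, 0.004], [-0.189, -0.982, -0.002], [0.004, 0.001, -1.0]]
ft_force: [0.8, -0.5, -2.3]
grip_width: 0.501
gripper_force: 62.6
```

```bash
python3 - <<'E'
from h import *
import pickle
rp=pickle.load(open("rack.pkl","rb"));print(rp)
for y in(-88,-176):
    print(tray(rp,[[-12,y,39]]).round(1), "az yaw deg",np.degrees(rp[2]).round(2))
E
python3 go.py 595.9 -281.2 400 102.4
```

```text
[5.72730895e+02 1.55911116e+02 2.16563338e-01]
[[564.9  64.1 130.3]] az yaw deg 12.41
[[583.8 -21.9 130.3]] az yaw deg 12.41
t 6.2 pos [ 610.8 -282.4   50.3] yang -100.9 j [-0.47  0.41  1.76 -0.    0.96  1.29] F [ 0.8 -0.5 -2.3] grip 42.6
shift [-0.0133  0.0021 -0.3497] turn 3.482 tilt [ 0.004  0.001 -1.   ]
```

>>> move_arm --pt "0 0 -0.05 -0.2 -1" --pt "0 0 -0.1 -0.4 -1" --pt "0 0 -0.15 -0.6 -1" --pt "0 0 -0.2 -0.8 -1" --pt "-0.03 -0.05 -0.21 -1 -1" --pt "-0.06 -0.1 -0.21 -1 -1" --pt "-0.09 -0.15 -0.21 -1 -1" --pt "-0.12 -0.2 -0.21 -1 -1"

```text
time_s: 7.2
tool_pos: [527.6, -60.7, 256.4]
eef_rot: [[0.829, 0.56, -0.002], [0.56, -0.829, 0.001], [-0.001, -0.002, -1.0]]
ft_force: [0.4, -0.1, -3.0]
grip_width: 0.502
gripper_force: 62.7
```

>>> move_arm --pt "0 0 0 -0.2 -1" --pt "0 0 0 -0.4 -1" --pt "0 0 0 -0.6 -1" --pt "0 0 0 -0.8 -1" --pt "0 0 0 -1 -1" --pt "0 0 0 -1 -1" --pt "0 0 0 -1 -1" --pt "0 0 0 -1 -1"

```text
time_s: 8.2
tool_pos: [529.0, -62.4, 257.8]
eef_rot: [[0.191, 0.982, -0.001], [0.982, -0.191, 0.0], [-0.0, -0.001, -1.0]]
ft_force: [-0.1, -0.1, -2.8]
grip_width: 0.505
gripper_force: 63.0
```

>>> move_arm --pt "0 0 0 -0.2 -1" --pt "0 0 0 -0.4 -1" --pt "0 0 0 -0.6 -1" --pt "0 0 0 -0.8 -1" --pt "0 0 0 -1 -1" --pt "0 0 0 -1 -1" --pt "0 0 0 -1 -1" --pt "0 0 0 -1 -1"

```text
time_s: 9.2
tool_pos: [529.1, -62.4, 258.3]
eef_rot: [[-0.559, 0.829, 0.0], [0.829, 0.559, -0.0], [-0.0, 0.0, -1.0]]
ft_force: [-0.5, 0.1, -2.4]
grip_width: 0.504
gripper_force: 62.9
```

```bash
python3 go.py 484 46 260 102.4
```

```text
t 9.2 pos [529.1 -62.4 258.3] yang 34.0 j [-0.16 -0.02  1.87 -0.    1.29 -0.76] F [-0.5  0.1 -2.4] grip 42.8
shift [ 0.1151  0.0232 -0.0017] turn -1.52 tilt [-0.  0. -1.]
```

>>> move_arm --pt "0.03 0.006 0 -0.2 -1" --pt "0.06 0.012 0 -0.4 -1" --pt "0.09 0.018 0 -0.6 -1" --pt "0.115 0.023 0 -0.8 -1" --pt "0.115 0.023 0.03 -1 -1" --pt "0.115 0.023 0.068 -1 -1" --pt "0.115 0.023 0.068 -1 -1" --pt "0.115 0.023 0.068 -1 -1"

```text
time_s: 10.2
tool_pos: [484.5, 45.7, 191.5]
eef_rot: [[-0.982, 0.19, 0.001], [0.19, 0.982, 0.0], [-0.001, 0.0, -1.0]]
ft_force: [-0.1, -1.7, -2.1]
grip_width: 0.507
gripper_force: 62.9
```

>>> move_arm --pt "0 0 0 -0.2 -1" --pt "0 0 0 -0.4 -1" --pt "0 0 0 -0.52 -1" --pt "0 0 0 -0.52 -1" --pt "0 0 0 -0.52 -1" --pt "0 0 0 -0.52 -1" --pt "0 0 0 -0.52 -1" --pt "0 0 0 -0.52 -1"

```text
time_s: 11.2
tool_pos: [483.6, 45.8, 190.2]
eef_rot: [[-0.976, -0.216, -0.0], [-0.216, 0.976, -0.0], [0.0, 0.0, -1.0]]
ft_force: [0.8, 0.5, -3.2]
grip_width: 0.503
gripper_force: 62.9
```

```bash
python3 go.py 571 65.5 190 102.4
```

```text
t 11.2 pos [483.6  45.8 190.2] yang 102.5 j [ 0.04 -0.07  2.04 -0.    1.17 -1.75] F [ 0.8  0.5 -3.2] grip 42.7
shift [-0.0896  0.0004  0.0002] turn 0.002 tilt [ 0.  0. -1.]
```

>>> move_arm --pt "-0.03 0 0 0 -1" --pt "-0.06 0 0 0 -1" --pt "-0.08 0 0 0 -1" --pt "-0.09 0 0 0 -1" --pt "-0.09 0 0.01 0 -1" --pt "-0.09 0 0.025 0 -1" --pt "-0.09 0 0.038 0 -1" --pt "-0.09 0 0.043 0 -1"

```text
time_s: 12.2
tool_pos: [569.9, 65.0, 145.2]
eef_rot: [[-0.976, -0.216, -0.003], [-0.216, 0.976, -0.0], [0.003, 0.0, -1.0]]
ft_force: [0.6, 0.2, -3.0]
grip_width: 0.509
gripper_force: 63.0
```

```bash
python3 - <<'E'
from workcell import r
import cv2,numpy as np
a=r.snapshot("top")["color"];b=r.snapshot("scene")["color"]
A=cv2.resize(a[85:235,180:330],(400,400),interpolation=2);B=cv2.resize(b[190:340,210:360],(400,400),interpolation=2)
cv2.imwrite("pics/p1.png",np.hstack([A,B]))
E
python3 go.py 571 65.5 140 102.4
```

```text
t 12.3 pos [570.6  65.1 146.1] yang 102.5 j [ 0.07  0.14  1.91 -0.    1.09 -1.72] F [ 0.5 -0.3 -3. ] grip 43.1
shift [-0.0005  0.0003  0.0061] turn 0.002 tilt [ 0.002  0.    -1.   ]
```

View pics/p1.png

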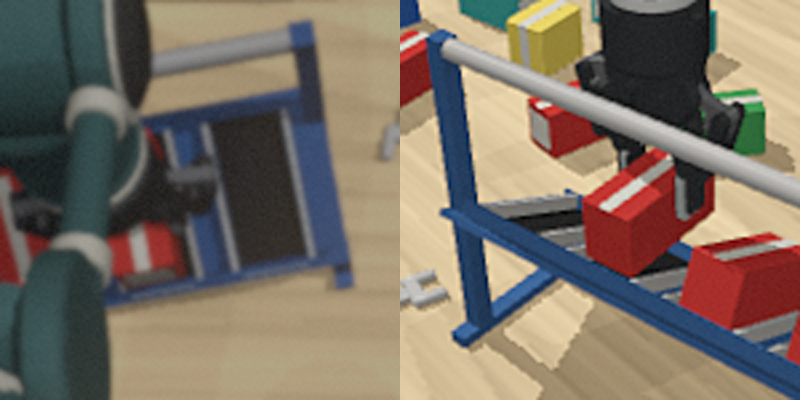

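>>> move_arm --pt "0 0 0.002 0 -1" --pt "0 0 0.004 0 -1" --pt "0 0 0.005 0 -1" --pt "0 0 0.006 0 -1" --pt "0 0 0.007 0 -1" --pt "0 0 0.007 0 -1" --pt "0 0 0.007 0 -1" --pt "0 0 0.007 0 -1"

```text
time_s: 13.3
tool_pos: [571.6, 65.2, 140.3]
eef_rot: [[-0.976, -0.216, 0.0], [-0.216, 0.976, 0.0], [-0.0, -0.0, -1.0]]
ft_force: [-0.2, 1.1, -2.0]
grip_width: 0.503
gripper_force: 63.0
```

>>> move_arm --pt "0 0 0.001 0 -1" --pt "0.001 0 0.002 0 -1" --pt "0.001 0 0.003 0 -1" --pt "0.002 0 0.004 0 -1" --pt "0.003 0 0.005 0 -1" --pt "0.003 0 0.006 0 -1" --pt "0.003 0 0.006 0 -1" --pt "0.003 0 0.006 0 -1"

```text
time_s: 14.3
tool_pos: [570.1, 64.9, 136.3]
eef_rot: [[-0.976, -0.216, 0.004], [-0.216, 0.976, 0.001], [-0.004, -0.0, -1.0]]
ft_force: [-1.5, -0.1, 6.5]
grip_width: 0.506
gripper_force: 64.5
```

>>> move_arm --pt "0 0 0.001 0 -1" --pt "0.001 0 0.002 0 -1" --pt "0.001 0 0.003 0 -1" --pt "0.002 0 0.004 0 -1" --pt "0.003 0 0.005 0 -1" --pt "0.003 0 0.006 0 -1" --pt "0.003 0 0.006 0 -1" --pt "0.003 0 0.006 0 -1"

```text
time_s: 15.3
tool_pos: [567.4, 64.2, 131.4]
eef_rot: [[-0.976, -0.216, 0.004], [-0.216, 0.976, 0.001], [-0.004, -0.0, -1.0]]
ft_force: [-4.0, 0.5, 11.4]
grip_width: 0.505
gripper_force: 65.5
```

>>> move_arm --pt "0 0 0.002 0 -1" --pt "0.001 0 0.004 0 -1" --pt "0.001 0 0.006 0 -1" --pt "0.002 0 0.008 0 -1" --pt "0.002 0 0.01 0 -1" --pt "0.003 0 0.011 0 -1" --pt "0.003 0 0.011 0 -1" --pt "0.003 0 0.011 0 -1"

```text
time_s: 16.3
tool_pos: [562.7, 63.2, 119.4]
eef_rot: [[-0.976, -0.216, 0.0], [-0.216, 0.976, -0.0], [-0.0, -0.0, -1.0]]
ft_force: [-7.9, -0.4, 12.4]
grip_width: 0.504
gripper_force: 68.0
```

```bash
cat > tilt.py <<'E'
# stripe direction of the held/placed carton: scene view; compare with model of tray-tilt angle
import sys
from h import *
import pickle
from workcell import r
rp=pickle.load(open("rack.pkl","rb"));s=r.snapshot("scene");I=s["color"].astype(int);y=float(sys.argv[1])
def pts(p,n=21):  # p=tray x,yoff, z of the far bottom corner, tilt err rad -> stripe samples / edges
    pass
# red silhouette of upslope end face: fit corners by contour of bright end face
b,g,rr=I[...,0],I[...,1],I[...,2]
c=proj(tray(rp,[[50,y,26]]),s)[0].astype(int)
W=45;x0,y0=c[0]-W,c[1]-W
sub=I[y0:y0+2*W,x0:x0+2*W];bb,gg,r2=sub[...,0],sub[...,1],sub[...,2]
st=((gg>110)&(bb>.85*r2)&(r2>120)).astype(np.uint8)
near=cv2.dilate(((r2>2.2*gg)&(r2>90)).astype(np.uint8),np.ones((5,5)))
k,l,ss,cc=cv2.connectedComponentsWithStats(st&near)
def model(t,dx=0,dz=0):
    R=lambda a:np.array([[np.cos(a),0,-np.sin(a)],[0,1,0],[np.sin(a),0,np.cos(a)]])
    a=np.radians(t-25);P=np.array([[0,0,52],[100,0,52]],float)-[100,0,0]
    P=(R(a)@P.T).T+[47+dx,y,dz];return proj(tray(rp,P),s)
for t in(0,15,20,25): m=model(t);print("model tilt",t,m.round(0).tolist(),"ang",np.degrees(np.arctan2(*(m[1]-m[0])[::-1])).round(1))
for j in range(1,k):
    if ss[j,4]<12:continue
    q=np.argwhere(l==j)[:,::-1]+[x0,y0];vx,vy,_,_=cv2.fitLine(q.astype(np.float32),2,0,.01,.01).ravel()
    print("blob",q.min(0),q.max(0),len(q),"ang",np.degrees(np.arctan2(vy,vx)).round(1))
E
python3 tilt.py -88; python3 go.py 559.5 62.9 109 102.4
```

```text
model tilt 0 [[318.0, 248.0], [285.0, 272.0]] ang 144.0
model tilt 15 [[321.0, 257.0], [290.0, 269.0]] ang 158.8
model tilt 20 [[322.0, 260.0], [291.0, 268.0]] ang 165.0
model tilt 25 [[322.0, 264.0], [293.0, 268.0]] ang 171.9
blob [260 236] [265 245] 20 ang 83.8
blob [290 259] [314 269] 72 ang -21.5
t 16.35 pos [562.7  63.2 119.4] yang 102.5 j [ 0.07  0.16  1.95 -0.    1.03 -1.72] F [-7.2  0.3 12.2] grip 42.9
shift [0.0032 0.0004 0.0104] turn 0.002 tilt [-0. -0. -1.]
```

>>> move_arm --pt "0.001 0 0.002 0 -1" --pt "0.001 0 0.004 0 -1" --pt "0.001 0 0.006 0 -1" --pt "0.002 0 0.008 0 -1" --pt "0.002 0 0.009 0 -1" --pt "0.003 0 0.01 0 -1" --pt "0.003 0 0.01 0 -1" --pt "0.003 0 0.01 0 -1"

```text
time_s: 17.35
tool_pos: [561.5, 63.0, 114.9]
eef_rot: [[-0.976, -0.216, 0.004], [-0.216, 0.976, 0.0], [-0.004, -0.0, -1.0]]
ft_force: [-16.8, -0.0, 37.5]
grip_width: 0.505
gripper_force: 72.4
```

```bash
python3 tilt.py -88|tail -2; python3 go.py 559.5 62.9 109 102.4
```

```text
blob [260 236] [265 245] 20 ang 83.8
blob [291 261] [315 269] 60 ang -17.2
t 17.4 pos [561.5  62.9 114.9] yang 102.5 j [ 0.07  0.16  1.96  0.    1.02 -1.72] F [-17.1  -0.1  38. ] grip 42.7
shift [0.002  0.0004 0.0059] turn 0.002 tilt [-0.004 -0.    -1.   ]
```

Run:
```python
from workcell import r
import cv2,numpy as np
w=r.snapshot("wrist")["color"];b=r.snapshot("scene")["color"];a=r.snapshot("top")["color"]
B=cv2.resize(b[225:305,255:360],(400,300),interpolation=2);A=cv2.resize(a[120:210,190:310],(400,300),interpolation=2)
W=cv2.resize(w[180:480,220:420],(400,600),interpolation=2)
cv2.imwrite("pics/p2.png",np.hstack([W,np.vstack([B,A])]))
```

```text
(no output)
```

View pics/p2.png

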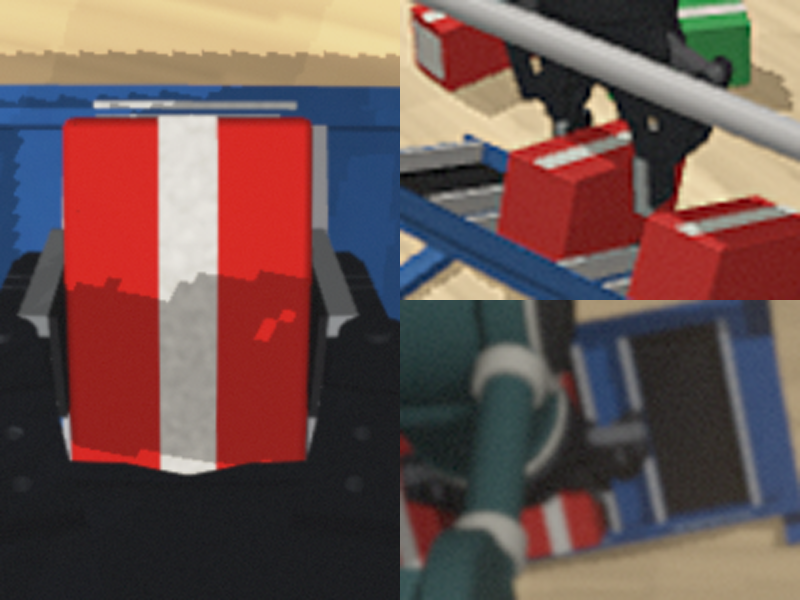

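>>> move_arm --pt "0 0 -0.004 0 -1" --pt "0 0 -0.008 0 -1" --pt "0 0 -0.012 0 -1" --pt "-0.002 0 -0.016 0 -1" --pt "-0.004 0 -0.016 0 -1" --pt "-0.006 0 -0.016 0 -1" --pt "-0.009 0 -0.016 0 -1" --pt "-0.009 0 -0.016 0 -1"

```text
time_s: 18.55
tool_pos: [568.9, 64.6, 123.1]
eef_rot: [[-0.976, -0.216, -0.0], [-0.216, 0.976, -0.0], [0.0, 0.0, -1.0]]
ft_force: [-0.0, -0.5, -3.0]
grip_width: 0.503
gripper_force: 67.3
```

```bash
python3 tilt.py -88|tail -1; python3 go.py 591.6 70 100 102.4
```

```text
blob [297 293] [308 295] 14 ang -11.6
t 18.6 pos [568.7  64.6 123.1] yang 102.5 j [ 0.07  0.16  1.93 -0.    1.04 -1.72] F [-1.   0.3 -2.5] grip 43.1
shift [-0.0235  0.0003  0.0231] turn 0.002 tilt [ 0.  0. -1.]
```

>>> move_arm --pt "0.003 0 0.001 0 -1" --pt "0.003 0 0.003 0 -1" --pt "0.003 0 0.005 0 -1" --pt "0.004 0 0.007 0 -1" --pt "0.004 0 0.009 0 -1" --pt "0.005 0 0.01 0 -1" --pt "0.005 0 0.01 0 -1" --pt "0.005 0 0.01 0 -1"

```text
time_s: 19.6
tool_pos: [565.4, 63.8, 116.2]
eef_rot: [[-0.976, -0.216, 0.004], [-0.216, 0.976, 0.001], [-0.004, -0.0, -1.0]]
ft_force: [-5.3, 0.2, 10.5]
grip_width: 0.507
gripper_force: 69.1
```

```bash
python3 tilt.py -88|tail -2; python3 go.py 591.6 70 100 102.4
```

```text
blob [260 236] [265 245] 20 ang 83.8
blob [289 261] [313 269] 61 ang -16.2
t 19.65 pos [565.4  63.8 116.2] yang 102.5 j [ 0.07  0.16  1.95  0.    1.02 -1.72] F [-5.3  0.2  9.3] grip 43.1
shift [-0.0269  0.0004  0.0163] turn 0.002 tilt [-0.004 -0.    -1.   ]
```

>>> move_arm --pt "0 0 0.001 0 -1" --pt "0 0 0.002 0 -1" --pt "0 0 0.003 0 -1" --pt "0.001 0 0.004 0 -1" --pt "0.001 0 0.005 0 -1" --pt "0.001 0 0.005 0 -1" --pt "0.001 0 0.005 0 -1" --pt "0.001 0 0.005 0 -1"

```text
time_s: 20.65
tool_pos: [564.3, 63.6, 111.2]
eef_rot: [[-0.976, -0.216, 0.004], [-0.216, 0.976, 0.001], [-0.004, -0.0, -1.0]]
ft_force: [-6.2, -0.4, 10.6]
grip_width: 0.504
gripper_force: 70.5
```

```bash
python3 tilt.py -88|tail -1; python3 go.py 591.6 70 100 102.4
```

```text
blob [291 263] [314 269] 52 ang -11.7
t 20.7 pos [564.4  63.6 111.3] yang 102.5 j [ 0.07  0.17  1.96  0.    1.02 -1.72] F [-5.8  0.2 10.4] grip 42.8
shift [-0.0279  0.0004  0.0114] turn 0.002 tilt [-0.004 -0.    -1.   ]
```

>>> move_arm --pt "0 0 0.001 0 -1" --pt "0 0 0.002 0 -1" --pt "0 0 0.003 0 -1" --pt "0.001 0 0.004 0 -1" --pt "0.001 0 0.005 0 -1" --pt "0.001 0 0.005 0 -1" --pt "0.001 0 0.005 0 -1" --pt "0.001 0 0.005 0 -1"

```text
time_s: 21.7
tool_pos: [563.8, 63.5, 108.0]
eef_rot: [[-0.976, -0.216, 0.005], [-0.216, 0.976, 0.001], [-0.005, -0.0, -1.0]]
ft_force: [-9.0, 0.3, 19.4]
grip_width: 0.503
gripper_force: 72.7
```

```bash
python3 tilt.py -88|tail -1; python3 tilt.py 88|tail -3;python3 go.py 591.6 70 100 102.4
```

```text
blob [292 265] [314 268] 41 ang -7.5
blob [329 280] [358 287] 70 ang -11.6
blob [370 298] [398 306] 83 ang -16.5
blob [378 325] [402 336] 38 ang -23.5
t 21.8 pos [563.8  63.5 108.1] yang 102.5 j [ 0.07  0.17  1.96  0.    1.01 -1.72] F [-9.1  1.7 20.6] grip 43.0
shift [-0.0285  0.0003  0.0082] turn 0.002 tilt [-0.005 -0.    -1.   ]
```

>>> move_arm --pt "0 0 -0.002 0 -1" --pt "0 0 -0.003 0 -1" --pt "0 0 -0.003 0 -0.2" --pt "0 0 -0.003 0 0.1" --pt "0 0 -0.003 0 0.3" --pt "0 0 -0.003 0 0.3" --pt "0 0 -0.003 0 0.3" --pt "0 0 -0.003 0 0.3"

```text
time_s: 22.8
tool_pos: [561.7, 63.0, 106.1]
eef_rot: [[-0.976, -0.216, -0.0], [-0.216, 0.976, -0.0], [0.0, 0.0, -1.0]]
ft_force: [0.3, -0.5, -0.6]
grip_width: 0.652
gripper_force: 0.0
```

```bash
python3 tilt.py -88|tail -1; python3 go.py 591.6 70 100 102.4
```

```text
blob [292 264] [317 268] 46 ang -7.7
t 22.85 pos [561.8  63.  106.2] yang 102.5 j [ 0.07  0.17  1.96 -0.    1.01 -1.72] F [0.5 0.4 0.1] grip 55.2
shift [-0.0306  0.0004  0.0061] turn 0.002 tilt [ 0. -0. -1.]
```

>>> move_arm --pt "0 0 -0.02 0 0.3" --pt "0 0 -0.06 0 0.3" --pt "0 0 -0.085 0 0.3" --pt "0.05 0 -0.09 0 0.3" --pt "0.1 0 -0.12 0.2 1" --pt "0.12 0 -0.15 0.4 1" --pt "0.12 0 -0.15 0.6 1" --pt "0.12 0 -0.15 0.8 1"

```text
time_s: 23.85
tool_pos: [444.7, 37.0, 257.3]
eef_rot: [[-0.915, 0.404, 0.002], [0.404, 0.915, 0.0], [-0.002, 0.001, -1.0]]
ft_force: [-1.1, -0.2, -0.4]
grip_width: 1.003
gripper_force: 0.0
```

```bash
python3 tilt.py -88|tail -1; python3 go.py 443.2 -240.9 256 -92
```

```text
blob [292 264] [321 268] 56 ang -7.9
t 23.9 pos [444.6  37.  256.9] yang 65.9 j [ 0.03 -0.2   2.03 -0.    1.31 -1.12] F [0.2 0.1 0.6] grip 85.1
shift [-0.1121 -0.2543  0.0009] turn 3.509 tilt [-0.001  0.001 -1.   ]
```

>>> move_arm --pt "-0.02 -0.05 0 0.2 1" --pt "-0.045 -0.1 0 0.4 1" --pt "-0.066 -0.15 0 0.6 1" --pt "-0.09 -0.2 0 0.8 1" --pt "-0.112 -0.254 0 1 1" --pt "-0.112 -0.254 0 1 1" --pt "-0.112 -0.254 0 1 1" --pt "-0.112 -0.254 0 1 1"

```text
time_s: 24.9
tool_pos: [446.1, -239.2, 256.1]
eef_rot: [[-0.369, 0.93, -0.0], [0.93, 0.369, 0.001], [0.001, 0.0, -1.0]]
ft_force: [-0.0, 0.1, 0.4]
grip_width: 1.002
gripper_force: 0.0
```

>>> move_arm --pt "0 0 0 0.2 1" --pt "0 0 0 0.4 1" --pt "0 0 0 0.6 1" --pt "0 0 0 0.8 1" --pt "0 0 0 1 1" --pt "0 0 0 1 1" --pt "0 0 0 1 1" --pt "0 0 0 1 1"

```text
time_s: 25.9
tool_pos: [446.1, -240.1, 256.3]
eef_rot: [[0.397, 0.918, 0.0], [0.918, -0.397, -0.0], [-0.0, 0.0, -1.0]]
ft_force: [-0.4, -0.3, 0.8]
grip_width: 0.998
gripper_force: 0.0
```

>>> move_arm --pt "0 0 0 0.2 1" --pt "0 0 0 0.4 1" --pt "0 0 0 0.6 1" --pt "0 0 0 0.8 1" --pt "0 0 0 1 1" --pt "0 0 0 1 1" --pt "0 0 0 1 1" --pt "0 0 0 1 1"

```text
time_s: 26.9
tool_pos: [446.0, -240.5, 256.3]
eef_rot: [[0.93, 0.368, -0.0], [0.368, -0.93, -0.0], [-0.0, 0.0, -1.0]]
ft_force: [-0.8, -1.0, -0.1]
grip_width: 1.002
gripper_force: 0.0
```

>>> move_arm --pt "0 0 0.02 0.2 1" --pt "0 0 0.04 0.4 1" --pt "0 0 0.04 0.51 1" --pt "0 0 0.04 0.51 1" --pt "0 0 0.04 0.51 1" --pt "0 0 0.04 0.51 1" --pt "0 0 0.04 0.51 1" --pt "0 0 0.04 0.51 1"

```text
time_s: 27.9
tool_pos: [446.1, -240.5, 216.4]
eef_rot: [[1.0, -0.025, 0.0], [-0.025, -1.0, -0.0], [0.0, 0.0, -1.0]]
ft_force: [-0.1, 0.0, -0.0]
grip_width: 0.998
gripper_force: 0.0
```

```bash
python3 wr.py w2 52; python3 go.py 443.2 -240.9 18 -92
```

```text
px [62. 49.] c [ 6.299e+02 -4.000e-01] yaw 27.1 LxW [134.8   5.8]
px [17. 90.] c [601.   63.8] yaw 31.7 LxW [107.5   5.6]
px [524. 121.] c [ 534.4 -436.1] yaw 16.6 LxW [100.8   9.8]
px [314. 234.] c [ 430. -241.] yaw -2.2 LxW [100.3   9.5]
px [473. 292.] c [ 367.7 -395.5] yaw 15.5 LxW [73.8 12.1]
t 27.95 pos [ 446.1 -240.5  216.4] yang -91.5 j [-0.54 -0.05  1.97  0.    1.21  1.05] F [0.3 0.1 0.3] grip 84.9
shift [-0.0029  0.0004  0.1984] turn 0.012 tilt [ 0.  0. -1.]
```

>>> move_arm --pt "-0.002 0.001 0.06 0.016 1" --pt "-0.002 0.001 0.12 0.016 1" --pt "-0.002 0.001 0.165 0.016 1" --pt "-0.002 0.001 0.188 0.016 1" --pt "-0.002 0.001 0.197 0.016 1" --pt "-0.002 0.001 0.197 0.016 1" --pt "-0.002 0.001 0.197 0.016 0.3" --pt "-0.002 0.001 0.197 0.016 -1"

```text
time_s: 28.95
tool_pos: [445.1, -242.1, 20.7]
eef_rot: [[0.999, -0.038, 0.002], [-0.038, -0.999, -0.001], [0.002, 0.001, -1.0]]
ft_force: [0.7, 0.1, 1.2]
grip_width: 0.605
gripper_force: 0.0
```

>>> move_arm --pt "0 0 0 0 -1" --pt "0 0 0 0 -1" --pt "0 0 0 0 -1" --pt "0 0 0 0 -1" --pt "0 0 0 0 -1" --pt "0 0 0 0 -1" --pt "0 0 -0.03 0 -1" --pt "0 0 -0.08 0 -1"

```text
time_s: 29.95
tool_pos: [441.4, -239.9, 97.4]
eef_rot: [[0.999, -0.038, -0.006], [-0.038, -0.999, 0.003], [-0.006, -0.003, -1.0]]
ft_force: [0.7, 0.3, -2.9]
grip_width: 0.506
gripper_force: 61.8
```

```bash
python3 go.py 500 -40 260 102.4
```

```text
t 29.95 pos [ 441.4 -239.9   97.4] yang -92.2 j [-0.55  0.07  2.09 -0.    0.98  1.06] F [ 0.7  0.3 -2.9] grip 43.0
shift [ 0.05   -0.2025 -0.1622] turn 3.676 tilt [-0.006 -0.003 -1.   ]
```

>>> move_arm --pt "0 0 -0.06 -0.2 -1" --pt "0 0 -0.12 -0.4 -1" --pt "0 0 -0.16 -0.6 -1" --pt "0.01 -0.05 -0.16 -0.8 -1" --pt "0.025 -0.1 -0.16 -1 -1" --pt "0.04 -0.15 -0.16 -1 -1" --pt "0.053 -0.2 -0.16 -1 -1" --pt "0.053 -0.2 -0.16 -1 -1"

```text
time_s: 30.95
tool_pos: [504.5, -40.3, 258.4]
eef_rot: [[0.73, 0.683, -0.001], [0.683, -0.73, 0.001], [-0.0, -0.002, -1.0]]
ft_force: [-0.3, -0.7, -2.7]
grip_width: 0.506
gripper_force: 62.0
```

>>> move_arm --pt "0 0 0 -0.2 -1" --pt "0 0 0 -0.4 -1" --pt "0 0 0 -0.6 -1" --pt "0 0 0 -0.8 -1" --pt "0 0 0 -1 -1" --pt "0 0 0 -1 -1" --pt "0 0 0 -1 -1" --pt "0 0 0 -1 -1"

```text
time_s: 31.95
tool_pos: [504.4, -43.9, 259.1]
eef_rot: [[0.04, 0.999, -0.0], [0.999, -0.04, -0.0], [-0.0, -0.0, -1.0]]
ft_force: [-0.1, -0.1, -2.3]
grip_width: 0.506
gripper_force: 62.1
```

>>> move_arm --pt "0 0 0 -0.2 -1" --pt "0 0 0 -0.4 -1" --pt "0 0 0 -0.6 -1" --pt "0 0 0 -0.8 -1" --pt "0 0 0 -1 -1" --pt "0 0 0 -1 -1" --pt "0 0 0 -1 -1" --pt "0 0 0 -1 -1"

```text
time_s: 32.95
tool_pos: [504.6, -43.6, 259.2]
eef_rot: [[-0.678, 0.735, -0.0], [0.735, 0.678, 0.0], [0.0, -0.0, -1.0]]
ft_force: [0.9, 0.3, -2.1]
grip_width: 0.504
gripper_force: 62.2
```

>>> move_arm --pt "0 0 0 -0.2 -1" --pt "0 0 0 -0.4 -1" --pt "0 0 0 -0.6 -1" --pt "0 0 0 -0.8 -1" --pt "0 0 0 -1 -1" --pt "0 0 0 -1 -1" --pt "0 0 0 -1 -1" --pt "0 0 0 -1 -1"

```text
time_s: 33.95
tool_pos: [504.6, -43.6, 259.3]
eef_rot: [[-0.999, 0.04, 0.0], [0.04, 0.999, -0.0], [-0.0, -0.0, -1.0]]
ft_force: [1.0, 1.0, -1.9]
grip_width: 0.507
gripper_force: 62.2
```

```bash
python3 go.py 503 -39.6 190 102.4
```

```text
t 33.95 pos [504.6 -43.6 259.3] yang 87.7 j [-0.14 -0.08  1.92 -0.    1.3  -1.67] F [ 1.   1.  -1.9] grip 43.1
shift [0.0017 0.0039 0.0693] turn -0.326 tilt [-0. -0. -1.]
```

>>> move_arm --pt "0.002 0.004 0.03 -0.2 -1" --pt "0.002 0.004 0.069 -0.326 -1" --pt "0.002 0.004 0.069 -0.326 -1" --pt "0.002 0.004 0.069 -0.326 -1" --pt "0.002 0.004 0.069 -0.326 -1" --pt "0.002 0.004 0.069 -0.326 -1" --pt "0.002 0.004 0.069 -0.326 -1" --pt "0.002 0.004 0.069 -0.326 -1"

```text
time_s: 34.95
tool_pos: [502.8, -39.6, 190.5]
eef_rot: [[-0.976, -0.216, 0.0], [-0.216, 0.976, -0.0], [-0.0, -0.0, -1.0]]
ft_force: [-0.1, -0.5, -1.9]
grip_width: 0.504
gripper_force: 62.0
```

```bash
python3 go.py 591.9 -20.1 190 102.4
```

```text
t 34.95 pos [502.8 -39.6 190.5] yang 102.5 j [-0.13 -0.03  2.01 -0.    1.16 -1.92] F [-0.1 -0.5 -1.9] grip 42.9
shift [-0.0912 -0.0002  0.0006] turn 0.002 tilt [-0. -0. -1.]
```

>>> move_arm --pt "-0.03 0 0 0 -1" --pt "-0.06 0 0 0 -1" --pt "-0.08 0 0 0 -1" --pt "-0.091 0 0 0 -1" --pt "-0.091 0 0.015 0 -1" --pt "-0.091 0 0.03 0 -1" --pt "-0.091 0 0.043 0 -1" --pt "-0.091 0 0.048 0 -1"

```text
time_s: 35.95
tool_pos: [590.0, -19.9, 140.3]
eef_rot: [[-0.976, -0.216, -0.003], [-0.216, 0.976, 0.0], [0.003, 0.001, -1.0]]
ft_force: [0.3, 0.1, -2.6]
grip_width: 0.501
gripper_force: 62.0
```

>>> move_arm --pt "0 0 0.001 0 -1" --pt "0 0 0.002 0 -1" --pt "0.001 0 0.004 0 -1" --pt "0.001 0 0.006 0 -1" --pt "0.002 0 0.008 0 -1" --pt "0.002 0 0.009 0 -1" --pt "0.003 0 0.01 0 -1" --pt "0.003 0 0.01 0 -1"

```text
time_s: 36.95
tool_pos: [590.2, -20.6, 136.3]
eef_rot: [[-0.976, -0.216, 0.004], [-0.216, 0.976, -0.0], [-0.004, -0.001, -1.0]]
ft_force: [-6.6, 0.4, 11.8]
grip_width: 0.505
gripper_force: 64.3
```

```bash
python3 tilt.py -176; python3 go.py 610.5 -16 100 102.4
```

```text
model tilt 0 [[285.0, 234.0], [251.0, 256.0]] ang 147.1
model tilt 15 [[288.0, 243.0], [256.0, 253.0]] ang 162.3
model tilt 20 [[289.0, 246.0], [257.0, 253.0]] ang 168.3
model tilt 25 [[290.0, 250.0], [259.0, 252.0]] ang 174.9
blob [251 240] [277 255] 87 ang -29.9
blob [293 267] [299 268] 12 ang -4.4
t 37.0 pos [590.2 -20.6 136.2] yang 102.5 j [-0.08  0.18  1.89  0.    1.07 -1.87] F [-7.  -0.9 12.5] grip 42.9
shift [-0.0207  0.0002  0.0363] turn 0.002 tilt [-0.004 -0.001 -1.   ]
```

>>> move_arm --pt "0 0 0.002 0 -1" --pt "0.001 0 0.004 0 -1" --pt "0.001 0 0.006 0 -1" --pt "0.002 0 0.008 0 -1" --pt "0.003 0 0.01 0 -1" --pt "0.003 0 0.012 0 -1" --pt "0.003 0 0.012 0 -1" --pt "0.003 0 0.012 0 -1"

```text
time_s: 38.0
tool_pos: [584.9, -21.8, 122.9]
eef_rot: [[-0.976, -0.216, -0.001], [-0.216, 0.976, -0.001], [0.001, -0.001, -1.0]]
ft_force: [-10.8, -1.7, 12.0]
grip_width: 0.509
gripper_force: 67.1
```

```bash
python3 tilt.py -176|tail -2; python3 go.py 610.5 -16 100 102.4
```

```text
blob [254 245] [279 254] 60 ang -18.8
blob [293 267] [299 268] 12 ang -4.4
t 38.05 pos [584.9 -21.7 122.9] yang 102.5 j [-0.08  0.19  1.91 -0.    1.05 -1.87] F [-11.6  -2.6  11.3] grip 42.6
shift [-0.0262  0.0001  0.0229] turn 0.002 tilt [ 0.001 -0.001 -1.   ]
```

>>> move_arm --pt "0 0 0.002 0 -1" --pt "0.001 0 0.004 0 -1" --pt "0.001 0 0.006 0 -1" --pt "0.002 0 0.008 0 -1" --pt "0.002 0 0.01 0 -1" --pt "0.002 0 0.01 0 -1" --pt "0.002 0 0.01 0 -1" --pt "0.002 0 0.01 0 -1"

```text
time_s: 39.05
tool_pos: [582.5, -22.2, 112.4]
eef_rot: [[-0.976, -0.216, -0.002], [-0.216, 0.976, -0.001], [0.002, -0.001, -1.0]]
ft_force: [-10.7, -1.7, 11.3]
grip_width: 0.506
gripper_force: 70.0
```

```bash
python3 tilt.py -176|tail -2; python3 go.py 610.5 -16 100 102.4
```

```text
blob [257 249] [279 253] 41 ang -9.3
blob [292 267] [299 268] 16 ang 0.0
t 39.1 pos [582.6 -22.2 112.4] yang 102.5 j [-0.08  0.2   1.92 -0.    1.03 -1.87] F [-10.4  -2.3  10.6] grip 42.8
shift [-0.0286  0.      0.0123] turn 0.002 tilt [ 0.002 -0.    -1.   ]
```

>>> move_arm --pt "0 0 0.001 0 -1" --pt "0 0 0.002 0 -1" --pt "0 0 0.003 0 -1" --pt "0.001 0 0.004 0 -1" --pt "0.001 0 0.005 0 -1" --pt "0.001 0 0.006 0 -1" --pt "0.001 0 0.006 0 -1" --pt "0.001 0 0.006 0 -1"

```text
time_s: 40.1
tool_pos: [582.0, -22.3, 108.1]
eef_rot: [[-0.976, -0.216, -0.001], [-0.216, 0.976, -0.001], [0.001, -0.0, -1.0]]
ft_force: [-13.9, 0.1, 19.6]
grip_width: 0.503
gripper_force: 72.7
```

```bash
python3 tilt.py -176|tail -2; python3 go.py 610.5 -16 100 102.4
```

```text
blob [258 250] [280 253] 34 ang -5.2
blob [292 267] [299 268] 15 ang -1.6
t 40.15 pos [582.  -22.3 108.1] yang 102.5 j [-0.08  0.2   1.92 -0.    1.02 -1.87] F [-14.2  -0.9  19.4] grip 43.1
shift [-0.0292 -0.      0.0081] turn 0.002 tilt [ 0.001 -0.001 -1.   ]
```

>>> move_arm --pt "0.001 0 -0.001 0 -1" --pt "0.002 0 -0.002 0 -1" --pt "0.002 0 -0.002 0 -0.2" --pt "0.002 0 -0.002 0 0.1" --pt "0.002 0 -0.002 0 0.3" --pt "0.002 0 -0.002 0 0.3" --pt "0.002 0 -0.002 0 0.3" --pt "0.002 0 -0.002 0 0.3"

```text
time_s: 41.15
tool_pos: [580.8, -22.2, 106.1]
eef_rot: [[-0.976, -0.216, -0.0], [-0.216, 0.976, 0.0], [0.0, 0.0, -1.0]]
ft_force: [0.1, -0.6, -0.6]
grip_width: 0.653
gripper_force: 0.0
```

>>> move_arm --pt "0 0 -0.02 0 0.3" --pt "0 0 -0.06 0 0.3" --pt "0 0 -0.085 0 0.3" --pt "0.05 0 -0.09 0 0.3" --pt "0.1 0 -0.12 0 0.3" --pt "0.15 0 -0.15 0 0.3" --pt "0.16 0 -0.15 0 0.3" --pt "0.16 -0.05 -0.15 0 0.3"

```text
time_s: 42.15
tool_pos: [435.6, -104.4, 258.0]
eef_rot: [[-0.976, -0.22, 0.004], [-0.22, 0.976, 0.0], [-0.004, -0.001, -1.0]]
ft_force: [1.5, -0.6, 0.4]
grip_width: 0.651
gripper_force: 0.0
```

>>> move_arm --pt "0 -0.05 0 0 0.3" --pt "0 -0.1 0 0 0.3" --pt "0 -0.15 0 0 0.3" --pt "0 -0.2 0 0 0.3" --pt "0 -0.25 0 0 0.3" --pt "0 -0.25 0 0 0.3" --pt "0 -0.25 0 0 0.3" --pt "0 -0.25 0 0 0.3"

```text
time_s: 43.15
tool_pos: [489.5, -348.5, 256.2]
eef_rot: [[-0.976, -0.217, -0.0], [-0.217, 0.976, 0.001], [-0.0, 0.001, -1.0]]
ft_force: [-0.2, -0.9, -0.5]
grip_width: 0.648
gripper_force: 0.0
```

```bash
python3 - <<'E'
from h import *
import pickle
from workcell import r
rp=pickle.load(open("rack.pkl","rb"));t0=pickle.load(open("d0.pkl","rb"))["top"]["color"];s=r.snapshot("top");I=s["color"].astype(int)
print(r.get_state()["tool_pos"].round())
def backtray(P):  # pixel -> tray plane z=52
    o=s["cam_to_world"][:3,3];n=Rz(rp[2])@Rs[:,2];q0=tray(rp,[[0,0,52]])[0];out=[]
    for uv in P:
        d=np.linalg.inv(s["camera_matrix"])@[uv[0],uv[1],1];d=s["cam_to_world"][:3,:3]@(d*[1,-1,-1])
        X=o+d*(n@(q0-o))/(n@d);out.append(Rs.T@(Rz(rp[2]).T@(X-[rp[0],rp[1],0])-[0,0,100]))
    return np.array(out)
for y in(-176,-88,0,88,176):
    c=proj(tray(rp,[[0,y,52]]),s)[0].round().astype(int);W=28
    S=I[c[1]-W:c[1]+W,c[0]-W:c[0]+W];b,g,q=S[...,0],S[...,1],S[...,2]
    st=((g>85)&(b>.8*q)).astype(np.uint8)&cv2.dilate(((q>2*g)&(q>60)).astype(np.uint8),np.ones((5,5)))
    k,l,ss,_=cv2.connectedComponentsWithStats(st)
    for j in np.argsort(-ss[1:,4])[:2]+1:
        P=backtray(np.argwhere(l==j)[:,::-1]+c-W)
        if np.ptp(P[:,0])>60: print("pocket y",y,"centre x",((P[:,0].max()+P[:,0].min())/2).round(1),"L",np.ptp(P[:,0]).round(1),"dy",(P[:,1].mean()-y).round(1),"yaw",np.degrees(np.polyfit(P[:,0],P[:,1],1)[0]).round(1))
E
python3 tilt.py -176|tail -2;python3 tilt.py -88|tail -3; python3 wr.py w3 52
```

```text
[ 490. -348.  256.]
pocket y -88 centre x -3.5 L 100.9 dy -0.9 yaw -2.3
pocket y -88 centre x 3.5 L 94.6 dy 22.6 yaw -0.5
pocket y 0 centre x -0.8 L 100.8 dy -5.9 yaw 4.8
pocket y 0 centre x 0.4 L 101.2 dy 3.3 yaw -0.8
pocket y 88 centre x 0.3 L 103.5 dy -1.8 yaw 3.5
pocket y 88 centre x 7.3 L 81.4 dy -40.5 yaw -0.5
pocket y 176 centre x 1.9 L 100.3 dy -0.5 yaw -0.2
pocket y 176 centre x 8.9 L 75.6 dy -44.8 yaw -0.3
blob [258 249] [289 253] 49 ang -5.2
blob [292 267] [299 268] 14 ang -3.3
model tilt 25 [[322.0, 264.0], [293.0, 268.0]] ang 171.9
blob [258 249] [289 253] 49 ang -5.2
blob [292 264] [321 268] 56 ang -7.9
px [296.  78.] c [ 371.5 -391.2] yaw 15.4 LxW [73.4 11.9]
px [219. 232.] c [ 535.1 -435.2] yaw 16.7 LxW [100.5   9.7]
px [545. 364.] c [628.6   5.9] yaw 29.4 LxW [107.4   6.5]
```

```bash
python3 -c "
from workcell import r
print(r.job_done())"
```

```text
the job is handed in; nothing more can be done
None
```

Pockets 1 and 2 now each hold a spare red carton, pressed flat on the floor, white-square end at the low front to match the others, and released at rest; the job is handed in at about 43 s. The third spare is still standing on the bench. Pocket 2's carton was confirmed in both the top and scene views, pocket 1's only in the scene view.

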